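Unlock the carabiner rack at the button console

ROBOT

A 6-joint arm with a two-finger parallel gripper is mounted at the origin on the work surface. World frame = base frame: x ahead of the robot, y to its left, z up, the work surface at z = 0. Lengths are in m, angles in degrees, forces in N, time in s.
With the tool pointing down it reaches from about 0.25 to 0.725 m from the base axis. Payload 9.7 kg.
Tool frame: the origin (TCP) lies between the finger pads; the fingertips stand 17 mm ahead of it and the grasp point (between the pads) lies 2 mm behind it; z points along the fingers, y is the direction in which the jaws open and shut (so a half turn about z gives the same grasp; the last joint's range is limited). The gripper opens to 85 mm and grips with 20 to 120 N. Pads are 22 mm wide; open, the fingers measure 114 mm over their backs; the gripper's body (76 mm by 85 mm) begins 54 mm behind the grasp point. The pads swing forward as they close: fully open they stand 13 mm farther back than shut.
Start: joints at [74.313, 4.979, 10.078, 95.1, 0, 90], TCP at [0.149, 0.53, 0.248] pointing down, gripper open.
Joint ranges: [-179.16, 179.16], [-48.56, 103.87], [-65.8, 70.77], [-126.05, 130.52], [-82.76, 87.17], [-180, 180]. Speed limits (degrees/s): [127.2, 127.2, 147.25, 180, 180, 180].

INTERFACE

Orientations are given as [roll, pitch, yaw] about the fixed x, y, z axes, in that order (R = Rz(yaw) Ry(pitch) Rx(roll)).
In Python, from workcell import monitor, cams, order gives the robot as it stands. The module is installed in compiled form; this text tells all that it offers.
- The arm moves only by the shell command python3 -m handwheel 'ROWS' [OPENING] [FORCE]. ROWS is JSON, a list of rows, each a list of 6 numbers: the shift along the tool's x, y, z in m, then the turn, a rotation vector about the tool's x, y, z in degrees. In form: [[tx, ty, tz, wx, wy, wz], ...]. A call has exactly 8 rows; each row shifts and turns the commanded pose from where the row before left it, along the tool's axes as they then stand; what a row does not reach is not made up. A row lasts 1/12 s, in which the tool goes at most 41.7 mm and 7.16 degrees, less where a joint would pass 70% of its speed; a pose out of reach is approached as far as the arm can. A call is refused whole if a number of a shift passes 0.0417 or a number of a turn 7.16, either way. A call with a gripper value outside its range is refused whole. OPENING is the opening, from -1 (shut) to 1 (fully open), set as the call begins (- or left out, the last holds). The fingers move at their own pace and stop on an object; FORCE is the grip in N (left out, the last holds). Time passes only in rows, so rows that do not move let the fingers close, or fill a call up. It gives the time, the measured TCP pose, the force and the opening at its end, in the units of the state.
- monitor.get_obs(): the state, without advancing time (a new reading comes with each control period).
- cams.camera(name): name is "scene" or "top" or "wrist"; returns a dict with "img" (480x640x3 uint8, red, green, blue), "depth" (480x640 float32, m along the optical axis (not along the pixel's ray), 0 where there is no reading), "fx", "fy", "cx", "cy" (pixels), "rvec" (rotation vector, rad) and "tvec" (3), from world to camera coordinates, as OpenCV has them; the wrist camera has in their place "tool_from_camera" (4x4, takes a point from camera to tool coordinates, whose origin is the TCP and whose axes are the flange's). Camera axes: x right, y down, z forward; pixel columns grow to the right and rows downward; lengths in m; the calibration is good to about 2 mm. The wrist camera is an equidistant fisheye: a pixel r from the principal point sees the ray r / f radians off the axis. A picture is of the moment at which its call begins: read the wrist's pose just before it.
- order.job_done(): hands the job in, once; it reports no verdict.
The state is a dict: "time": time; "q": joint angles; "qd": joint speeds; "joint_efforts": joint torques, N m; "ee_pos": TCP position; "tcp_rot": TCP orientation; "wrist_force": force on the tool from outside, world axes, zero at the start; "torque": the same for the moment, N m; "opening": finger opening in m.
Only numpy, scipy, OpenCV 4.12 (cv2) and the standard library are available. Lean on these libraries where they do the work, as an engineer would, in place of code of your own. Each camera call takes 0.05 s, during which the arm holds its last target. There are 200 camera calls.

TASK

Unlock the carabiner rack from the console on the bench: press the yellow button fully down and let it spring back up, then press the green button fully down and let it spring back up. Press them one at a time, and do not press the red or the blue button.

Things in the scene. Friction and masses are not known exactly. Their poses are not given: they have to be found in the camera images.
- yellow_top (a point): Yellow round push button on the console; point at the centre of its flat cap top, moving with it, z up. Cap 40 mm across, top 74 mm above the bench, 12 mm proud of a fixed black collar 56 mm across. Moves straight down 8 mm, from 1.2 N, bottoming at 4 N still 4 mm proud; springs back up. Four equal buttons in a square, 80 mm apart, on a level fixed grey console 200 x 200 x 50 mm high; colours change corners.
- green_top (a point): Green round push button on the console; point at the centre of its flat cap top, moving with it, z up. Cap 40 mm across, top 74 mm above the bench, 12 mm proud of a fixed black collar 56 mm across. Moves straight down 8 mm, from 1.2 N, bottoming at 4 N still 4 mm proud; springs back up.
- red_top (a point): Red round push button on the console; point at the centre of its flat cap top, moving with it, z up. Cap 40 mm across, top 74 mm above the bench, 12 mm proud of a fixed black collar 56 mm across. Moves straight down 8 mm, from 1.2 N, bottoming at 4 N still 4 mm proud; springs back up. Bystander: sounds the call-out alarm.
- blue_top (a point): Blue round push button on the console; point at the centre of its flat cap top, moving with it, z up. Cap 40 mm across, top 74 mm above the bench, 12 mm proud of a fixed black collar 56 mm across. Moves straight down 8 mm, from 1.2 N, bottoming at 4 N still 4 mm proud; springs back up. Bystander: pages the duty officer.

How it is judged:
By the outcome, as a careful person would: the job done as asked, in the order asked, and still so for the second after the job is handed in, with the robot touching nothing.
It also fails if it takes over 32 s, if anything falls off the work surface, if the arm or the gripper's body presses on something with over 40 N, if the wrist force passes 120 N, or if a joint passes its speed limit or range.

## Working session

There is one attempt and no reset: what is moved stays moved. The work goes in short steps, Python scripts to look and compute and a shell command to move; the robot and the scene stay as the last step left them, time stands still between calls to the robot, and variables do not carry over. Pictures are saved under pics/ and viewed, about 8 in all and at most 12, crops included, and the job is handed in when it is done.

```bash
mkdir -p pics; cat > h.py <<'E'
import numpy as np, cv2
from workcell import monitor, cams, order
def world(c,u,v,d):
    R=cv2.Rodrigues(np.array(c["rvec"],float))[0]; p=np.array([(u-c["cx"])/c["fx"]*d,(v-c["cy"])/c["fy"]*d,d])
    return R.T@(p-np.array(c["tvec"]).ravel())
def pts(c):
    R=cv2.Rodrigues(np.array(c["rvec"],float))[0]; v,u=np.mgrid[:480,:640]; d=c["depth"]
    P=np.stack([(u-c["cx"])/c["fx"]*d,(v-c["cy"])/c["fy"]*d,d],-1)
    return (P-np.array(c["tvec"]).ravel())@R
def blobs(c):
    h=cv2.cvtColor(c["img"],cv2.COLOR_RGB2HSV).astype(int); P=pts(c)
    for n,lo,hi in [("yellow",20,35),("green",45,85),("blue",95,130),("red",-8,8)]:
        H=h[...,0].copy()
        if n=="red": H[H>170]-=180
        m=((H>=lo)&(H<=hi)&(h[...,1]>110)&(h[...,2]>60)).astype(np.uint8)
        k,l,s,ce=cv2.connectedComponentsWithStats(m)
        for i in range(1,k):
            if s[i,4]>60:
                q=(l==i)&(c["depth"]>0); W=P[q]
                if not len(W): continue
                z=np.percentile(W[:,2],80); T=W[abs(W[:,2]-z)<.004]
                print(n,s[i],ce[i].round(1),"med top",np.median(T,0).round(4),"mid",((T.max(0)+T.min(0))/2).round(4),"ext",np.ptp(T,axis=0).round(3))
E
python3 - <<'E'
from h import *
o=monitor.get_obs();print({k:np.round(v,3).tolist() for k,v in o.items()})
for n in("top","scene"):
    c=cams.camera(n);cv2.imwrite(f"pics/{n}0.png",c["img"][...,::-1]);print(n);blobs(c)
E
```

```text
{'time': 0.0, 'q': [74.314, 5.011, 10.034, 95.096, -0.002, 89.998], 'qd': [0.008, -0.008, 0.029, 0.027, 0.021, -0.078], 'joint_efforts': [0.001, -52.039, 46.48, 0.017, 0.0, 0.0], 'ee_pos': [0.149, 0.529, 0.248], 'tcp_rot': [-179.927, 0.002, 164.317], 'wrist_force': [0.187, -0.155, -0.515], 'torque': [-0.009, -0.001, -0.022], 'opening': 0.086}
top
yellow [ 31 164  80  56 994] [ 70.6 194.4] med top [0.6399 0.377  0.0101] mid [0.6486 0.3731 0.011 ] ext [0.071 0.102 0.007]
yellow [ 488  299   39   38 1136] [506.9 317.9] med top [ 0.494  -0.1427  0.0739] mid [ 0.4942 -0.1433  0.0741] ext [0.038 0.039 0.007]
green [ 419  272   37   36 1012] [436.9 289.1] med top [ 0.5247 -0.069   0.0738] mid [ 0.5243 -0.0693  0.074 ] ext [0.038 0.039 0.006]
blue [  18    0  202   48 3426] [148.8  28.9] med top [0.8127 0.299  0.0696] mid [0.8395 0.2995 0.0694] ext [0.062 0.242 0.007]
blue [ 51   0  16  37 309] [56.6 15.1] med top [0.8861 0.4095 0.0035] mid [0.8812 0.4069 0.0043] ext [0.052 0.019 0.007]
blue [ 59   0  19  38 319] [69.2 18.8] med top [0.8779 0.3914 0.0036] mid [0.8802 0.3935 0.0038] ext [0.05
[... 2550 characters left out ...]
054] mid [0.8649 0.3183 0.0054] ext [0.039 0.039 0.006]
red [301   0  22  44 914] [311.8  21.1] med top [-1.0199  0.5012 -0.2315] mid [-1.0627  0.502  -0.2322] ext [0.244 0.007 0.008]
red [333   0  11  41 406] [338.   19.7] med top [-0.9254  0.5567 -0.1805] mid [-0.9243  0.5591 -0.1811] ext [0.019 0.04  0.007]
red [ 355    0  204   48 6073] [451.   15.4] med top [-0.9242  0.9285 -0.22  ] mid [-0.9251  0.9561 -0.2199] ext [0.032 0.648 0.008]
red [565   0  24  45 477] [576.1  20.7] med top [-1.3217  2.029  -0.4763] mid [-1.3344  2.0317 -0.4757] ext [0.09  0.03  0.007]
red [119 297  38  32 904] [137.9 312. ] med top [ 0.572  -0.1723  0.075 ] mid [ 0.5707 -0.1724  0.0747] ext [0.038 0.039 0.006]
```

View pics/top0.png

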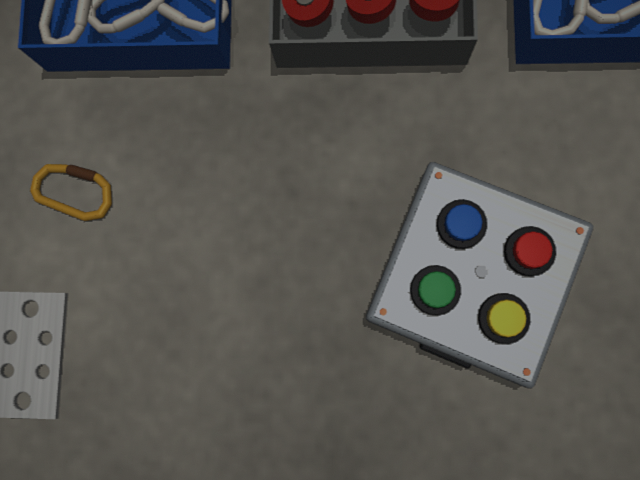

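View pics/scene0.png

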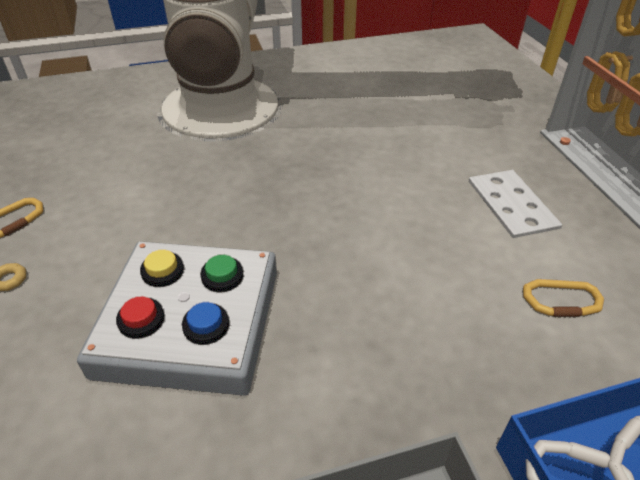

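Top view: yellow is at pixel (507,318), green at (437,289), red at (533,249) and blue at (464,221). The scene view shows the same layout. The two views put yellow at about (0.496, -0.142, 0.074) and green at about (0.526, -0.069, 0.074). Both heights match the text, and the two are 79 mm apart, so I can start the transit with the fingers shut.

```bash
python3 -m handwheel '[[-0.0215,-0.023,0,0,0,0],[-0.0215,-0.023,0,0,0,0],[-0.0215,-0.023,0,0,0,0],[-0.0215,-0.023,0,0,0,0],[-0.0215,-0.023,0,0,0,0],[-0.0215,-0.023,0,0,0,0],[-0.0215,-0.023,0,0,0,0],[-0.0215,-0.023,0,0,0,0]]' -1 20; python3 -c "
from h import *
print(monitor.get_obs()['q'])"
```

```text
time: 0.77
ee_pos: [0.2648, 0.3044, 0.248]
tcp_rot: [-180.0, -0.0, 164.3]
wrist_force: [0.5, 0.7, 1.4]
opening: -0.0002
[ 4.89828105e+01 -1.48801256e+01 -8.41372092e+00  9.64831989e+01
 -2.87297293e-03  6.46472180e+01]
```

Joint 6 is turning toward 0, well inside its range, so I continue.

```bash
for i in 1; do python3 -m handwheel '[[-0.0215,-0.023,0,0,0,0],[-0.0215,-0.023,0,0,0,0],[-0.0215,-0.023,0,0,0,0],[-0.0215,-0.023,0,0,0,0],[-0.0215,-0.023,0,0,0,0],[-0.0215,-0.023,0,0,0,0],[-0.0215,-0.023,0,0,0,0],[-0.0215,-0.023,0,0,0,0]]'; done
python3 -m handwheel '[[-0.0215,-0.023,0,0,0,0],[-0.0215,-0.023,0,0,0,0],[-0.0215,-0.023,0,0,0,0],[-0.0215,-0.023,0,0,0,0],[-0.0215,-0.023,0.01,0,0,0],[-0.0215,-0.023,0.015,0,0,0],[-0.0215,-0.023,0.015,0,0,0],[-0.0215,-0.023,0.01,0,0,0]]'
python3 -m handwheel '[[0,0,0.015,0,0,0],[0,0,0.015,0,0,0],[0,0,0.015,0,0,0],[0,0,0.01,0,0,0],[0,0,0,0,0,0],[0,0,0,0,0,0],[0,0,0,0,0,0],[0,0,0,0,0,0]]'
cat > w.py <<'E'
from h import *
from scipy.spatial.transform import Rotation as Ro
import sys
o=monitor.get_obs(); c=cams.camera("wrist"); print(o["time"],o["ee_pos"],o["wrist_force"],c["img"].shape)
R=Ro.from_euler("xyz",o["tcp_rot"],degrees=True).as_matrix(); T=np.array(c["tool_from_camera"])
h=cv2.cvtColor(c["img"],cv2.COLOR_RGB2HSV).astype(int)
for n,lo,hi in [("yellow",20,35),("green",45,85)]:
    m=((h[...,0]>=lo)&(h[...,0]<=hi)&(h[...,1]>110)&(h[...,2]>60)).astype(np.uint8)
    k,l,s,ce=cv2.connectedComponentsWithStats(m)
    if k<2: continue
    i=1+np.argmax(s[1:,4]); v,u=np.nonzero(l==i)
    x,y=(u-c["cx"])/c["fx"],(v-c["cy"])/c["fy"]; r=np.hypot(x,y)
    d=np.stack([np.sin(r)*x/r,np.sin(r)*y/r,np.cos(r)],-1)
    D=d@T[:3,:3].T@R.T; O=R@T[:3,3]+o["ee_pos"]
    W=O+D*((.074-O[2])/D[:,2])[:,None]
    dep=c["depth"][v,u]; g=dep>0; Z=(O+D*(dep/d[:,2])[:,None])[g]
    mid=(W.max(0)+W.min(0))/2
    print(n,s[i],"mid@z.074",mid.round(4),"ext",np.ptp(W,axis=0).round(3),"depth med",np.median(Z,0).round(4),"tool shift",(R.T@(mid-o["ee_pos"])).round(4))
cv2.imwrite(f"pics/{sys.argv[1]}.png",c["img"][...,::-1])
E
python3 w.py w1
```

```text
time: 1.43
ee_pos: [0.3807, 0.0806, 0.2482]
tcp_rot: [-180.0, -0.0, 164.3]
wrist_force: [1.0, -0.1, -0.0]
opening: 0.0001
time: 2.1
ee_pos: [0.4963, -0.143, 0.1966]
tcp_rot: [180.0, -0.1, 164.3]
wrist_force: [-0.2, -0.0, 0.4]
opening: 0.0001
time: 2.77
ee_pos: [0.4967, -0.1415, 0.1444]
tcp_rot: [-180.0, 0.1, 164.3]
wrist_force: [0.8, -0.6, -0.1]
opening: 0.0
2.7667 [ 0.49669979 -0.14145773  0.14443973] [ 0.76189741 -0.61693211 -0.06399301] (480, 640, 3)
yellow [ 280  225   70   70 3812] mid@z.074 [ 0.493  -0.1417  0.074 ] ext [0.043 0.04  0.   ] depth med [ 0.4925 -0.1413  0.0741] tool shift [ 0.0036 -0.0012  0.0704]
green [ 411  241   65   65 3164] mid@z.074 [ 0.5224 -0.0692  0.074 ] ext [0.043 0.041 0.   ] depth med [ 0.522  -0.0698  0.074 ] tool shift [-0.0051  0.0765  0.0704]
```

View pics/w1.png

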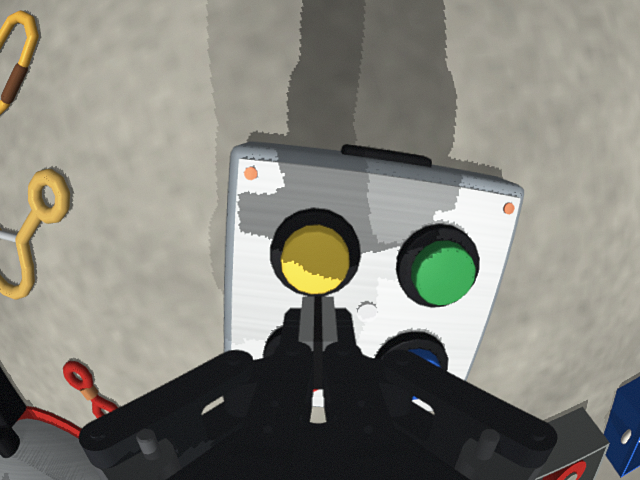

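The wrist view shows the yellow cap at (315,260) and green at (443,273), with the shut fingertips just above yellow. It agrees with the fixed cameras to 2–4 mm. I shift 3 mm and come down to just above the cap, then press.

```bash
python3 -m handwheel '[[0.003,-0.001,0.005,0,0,0],[0,0,0.01,0,0,0],[0,0,0.01,0,0,0],[0,0,0.01,0,0,0],[0,0,0.008,0,0,0],[0,0,0.004,0,0,0],[0,0,0,0,0,0],[0,0,0,0,0,0]]'
python3 -m handwheel '[[0,0,0.003,0,0,0],[0,0,0.003,0,0,0],[0,0,0.002,0,0,0],[0,0,0.002,0,0,0],[0,0,0.002,0,0,0],[0,0,0.002,0,0,0],[0,0,0,0,0,0],[0,0,0,0,0,0]]'
```

```text
time: 3.48
ee_pos: [0.493, -0.1416, 0.0961]
tcp_rot: [-180.0, -0.0, 164.3]
wrist_force: [0.6, 0.6, 0.6]
opening: -0.0
time: 4.15
ee_pos: [0.4934, -0.1417, 0.083]
tcp_rot: [-180.0, 0.1, 164.3]
wrist_force: [0.8, 0.4, 7.1]
opening: -0.0001
```

The force is 7.1 N, above the 4 N bottoming force, and the tip is at 66 mm, so the button is at its stop. I press 1 mm more to confirm, then lift.

```bash
python3 -m handwheel '[[0,0,0.001,0,0,0],[0,0,0,0,0,0],[0,0,0,0,0,0],[0,0,0,0,0,0],[0,0,0,0,0,0],[0,0,0,0,0,0],[0,0,0,0,0,0],[0,0,0,0,0,0]]'
python3 -m handwheel '[[0,0,-0.004,0,0,0],[0,0,-0.006,0,0,0],[0,0,-0.01,0,0,0],[0,0,-0.015,0,0,0],[0,0,-0.015,0,0,0],[0,0,-0.013,0,0,0],[0,0,0,0,0,0],[0,0,0,0,0,0]]'
python3 w.py w2
```

```text
time: 4.82
ee_pos: [0.4935, -0.1417, 0.0829]
tcp_rot: [180.0, 0.1, 164.3]
wrist_force: [-2.4, 1.2, 13.6]
opening: -0.0
time: 5.48
ee_pos: [0.4933, -0.1417, 0.1447]
tcp_rot: [-180.0, 0.0, 164.3]
wrist_force: [0.5, -0.6, -0.5]
opening: 0.0
5.4833 [ 0.49326584 -0.14165634  0.14470385] [ 0.45374524 -0.62838598 -0.52981194] (480, 640, 3)
yellow [ 283  230   68   67 3718] mid@z.074 [ 0.4926 -0.1417  0.074 ] ext [0.042 0.04  0.   ] depth med [ 0.4921 -0.1411  0.074 ] tool shift [ 0.0007 -0.0002  0.0707]
green [ 413  246   64   64 3105] mid@z.074 [ 0.5223 -0.069   0.074 ] ext [0.043 0.041 0.   ] depth med [ 0.5217 -0.0699  0.074 ] tool shift [-0.0083  0.0778  0.0707]
```

View pics/w2.png

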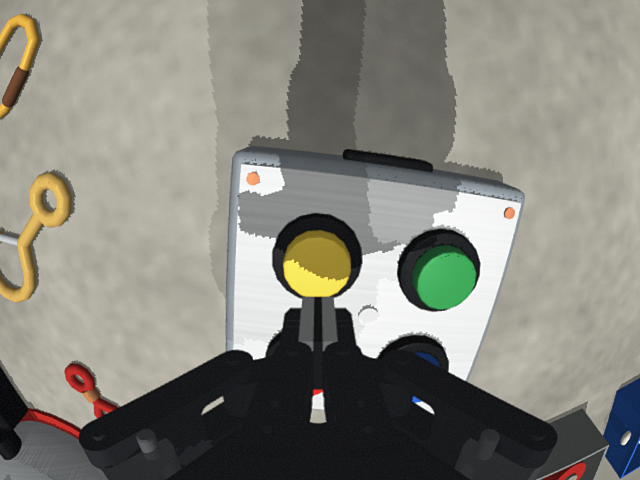

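The push reached 13.6 N with no further travel, so yellow was fully down. Its cap (317,264) now reads 74.0 mm again, so it has sprung back. Green is at (445,279), a tool shift of about (-8, +77) mm.

```bash
python3 -m handwheel '[[-0.001,0.0125,0,0,0,0],[-0.0015,0.013,0,0,0,0],[-0.0015,0.013,0,0,0,0],[-0.0015,0.013,0,0,0,0],[-0.0015,0.013,0,0,0,0],[-0.001,0.0125,0,0,0,0],[0,0,0,0,0,0],[0,0,0,0,0,0]]'
python3 -m handwheel '[[0,0,0.005,0,0,0],[0,0,0.01,0,0,0],[0,0,0.01,0,0,0],[0,0,0.01,0,0,0],[0,0,0.008,0,0,0],[0,0,0.004,0,0,0],[0,0,0,0,0,0],[0,0,0,0,0,0]]'
python3 -m handwheel '[[0,0,0.003,0,0,0],[0,0,0.003,0,0,0],[0,0,0.002,0,0,0],[0,0,0.002,0,0,0],[0,0,0.002,0,0,0],[0,0,0.002,0,0,0],[0,0,0.001,0,0,0],[0,0,0,0,0,0]]'
```

```text
time: 6.2
ee_pos: [0.5218, -0.0687, 0.1441]
tcp_rot: [-180.0, -0.0, 164.4]
wrist_force: [0.1, -0.3, -0.0]
opening: -0.0001
time: 6.87
ee_pos: [0.5215, -0.0697, 0.0971]
tcp_rot: [-180.0, -0.0, 164.3]
wrist_force: [-0.4, 0.4, 0.1]
opening: 0.0003
time: 7.53
ee_pos: [0.5219, -0.0697, 0.083]
tcp_rot: [180.0, 0.1, 164.3]
wrist_force: [0.2, -0.4, 6.2]
opening: -0.0001
```

```bash
python3 -m handwheel '[[0,0,0.001,0,0,0],[0,0,0,0,0,0],[0,0,0,0,0,0],[0,0,0,0,0,0],[0,0,0,0,0,0],[0,0,0,0,0,0],[0,0,0,0,0,0],[0,0,0,0,0,0]]'
python3 -m handwheel '[[0,0,-0.004,0,0,0],[0,0,-0.006,0,0,0],[0,0,-0.01,0,0,0],[0,0,-0.015,0,0,0],[0,0,-0.015,0,0,0],[0,0,-0.013,0,0,0],[0,0,0,0,0,0],[0,0,0,0,0,0]]'
python3 w.py w3
```

```text
time: 8.2
ee_pos: [0.522, -0.0697, 0.0828]
tcp_rot: [180.0, 0.1, 164.3]
wrist_force: [-3.5, 0.4, 14.1]
opening: 0.0002
time: 8.87
ee_pos: [0.5218, -0.0697, 0.1447]
tcp_rot: [180.0, 0.0, 164.3]
wrist_force: [0.2, 0.6, 0.4]
opening: -0.0002
8.8667 [ 0.52184323 -0.06965396  0.14472022] [0.16514946 0.64634523 0.44552924] (480, 640, 3)
yellow [ 157  218   67   67 3441] mid@z.074 [ 0.4939 -0.1396  0.074 ] ext [0.041 0.044 0.   ] depth med [ 0.4933 -0.1389  0.074 ] tool shift [ 0.0081 -0.0749  0.0707]
green [ 287  233   68   65 3510] mid@z.074 [ 0.5233 -0.0681  0.074 ] ext [0.042 0.039 0.   ] depth med [ 0.5225 -0.0672  0.0741] tool shift [-0.0009  0.0019  0.0707]
```

Green bottomed at 14.1 N with the tip at 66 mm. Both caps now read 74 mm, and the gripper is clear with about 0 N at the wrist.

```bash
python3 -c "
from workcell import order
print(order.job_done())"
```

```text
the job is handed in; nothing more can be done
None
```

I pressed the yellow button, then the green, each once and fully down with the shut fingertips, and handed the job in at about 9 s of the 32 s allowed.

- **Full press:** yellow stopped at 13.6 N and green at 14.1 N. Both had the tip at about 66 mm, which is the stated bottom of travel and well over the 4 N bottoming force.
- **Springing back:** after each release, depth showed the pressed cap back at 74 mm. In the last look, both yellow and green were there.
- **Red and blue:** I never moved over them. I did not measure their heights again afterwards.
- **At hand-in:** the fingertips were about 54 mm above the green cap, with the wrist force near zero.
- **Disagreements:** the cameras differed by 2–6 mm on the button positions, which is small against the 40 mm caps. I saved the last wrist picture but did not view it, and relied on its measured numbers.

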